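# Snap the cover onto the practice-jaw holder

### The arm

A 6-joint arm with a two-finger parallel gripper is mounted at the origin on the work surface. World frame = base frame: x ahead of the robot, y to its left, z up, the work surface at z = 0. Lengths are in m, angles in rad, forces in N, time in s.
With the tool pointing down it reaches from about 0.25 to 0.725 m from the base axis. Payload 9.7 kg.
Tool frame: the origin (TCP) lies on the centre line of the jaws, within the pads' length; the fingertips stand 19 mm ahead of it and the grasp point (between the pads) is the TCP; z points along the fingers, y is the line along which they close (so a half turn about z gives the same grasp; the last joint's range is limited). The gripper opens to 85 mm and grips with 20 to 120 N. Pads are 22 mm wide; open, the fingers measure 114 mm over their backs; the gripper's body (76 mm by 85 mm) begins 54 mm behind the grasp point. The pads swing forward as they close: fully open they stand 13 mm farther back than shut.
Start: joints at [-1.236, 0.087, 0.176, 1.66, 0, 1.571], TCP at [0.181, -0.519, 0.25] pointing down, gripper open.
Joint ranges: [-3.13, 3.13], [-0.85, 1.81], [-1.15, 1.24], [-2.2, 2.28], [-1.44, 1.52], [-3.14, 3.14]. Speed limits (rad/s): [2.22, 2.22, 2.57, 3.14, 3.14, 3.14].

### API

Orientations are given as a rotation vector (axis times angle).
In Python, from station import telemetry, capture, calibration, hand_in gives the robot as it stands.
- The arm moves only by the tool servo_tool, never from a script. Its argument "moves" is a list of rows, each a list of 5 numbers: the shift along the tool's x, y, z as a fraction of full scale, then the turn about the tool's z as a fraction of full scale, then the opening, from -1 (shut) to 1 (fully open), so that 0 is half open. A call has 1 to 12 rows; each row shifts and turns the commanded pose from where the row before left it, along the tool's axes as they then stand; what a row does not reach is not made up. Full scale, the value 1, is 0.4 m for a shift and pi rad for a turn. A row lasts 1/12 s, in which the tool goes at most 41.7 mm and 7.16 degrees, less where a joint would pass 70% of its speed; a pose out of reach is approached as far as the arm can. A call with a number of a shift or a turn outside -1 to 1 is refused whole. A call with a gripper value outside its range is refused whole. The fingers move at their own pace and stop on an object; "grip_force" is the grip in N (left out, the last holds). Time passes only in rows, so rows that do not move let the fingers close. It gives the time, the measured TCP pose, the force, the opening and the grip force at its end, in the units of the state.
- telemetry.read_state(): the state, without advancing time (a new reading comes with each control period).
- capture(name): name is "scene" or "top"; returns the picture (420x560x3 uint8, blue, green, red); there is no depth.
- calibration(name): a dict with "fov_y" (degrees; the focal length in pixels is half the picture's height over the tangent of half this angle, whatever the lens; pixels are square), "cx", "cy" (the principal point, pixels), "dist" ([k1, k2, p1, p2, k3] as OpenCV has them; the pictures are not rectified), "rvec" (rotation vector, rad) and "tvec" (3), from world to camera coordinates, as OpenCV has them. Camera axes: x right, y down, z forward; pixel columns grow to the right and rows downward; lengths in m; the calibration is good to about 2 mm. A picture is of the moment at which its call begins. calibration takes no time and is no camera call.
- hand_in(): hands the job in; it is judged then, once.
The state is a dict: "t": time; "qpos": joint angles; "joint_vel": joint speeds; "effort": joint torques, N m; "eef_pos": TCP position; "tcp_rot": TCP orientation; "ft_force": force on the tool from outside, world axes, zero at the start; "torque": the same for the moment, N m; "opening": finger opening in m; "grip_force": force on a finger pad.
Only numpy, scipy, OpenCV 4.12 (cv2) and the standard library are available. Lean on these libraries where they do the work, as an engineer would, in place of code of your own. Each camera call takes 0.05 s, during which the arm holds its last target. There are 200 camera calls.

### The job

Close the practice-jaw holder: take the black cover plate by its blue rib, set it level over the four white snap posts so that every post enters its hole and let go of the rib (it is only for carrying and would snap off if used to press), then work it down evenly at its four round pads, a little at a time, until all four corners have clicked fully home on the shoulders. Keep the plate nearly level (never tipped more than about 5 degrees) and be gentle: pressed onto its posts with more than about 25 N, the holder cracks. Leave the other things on the bench where they are and let go of the cover at the end.

Things in the scene. Friction and masses are not known exactly. Their poses are not given: they have to be found in the camera images.
- base_seat (a point): Middle of the holder base at the height of the tops of its four white shoulders (28 mm above the base's underside), on which the cover's underside rests when home; z up, x along the long side. The four white snap posts stand at x = +-58 mm, y = +-38 mm from here, on rigid shoulders 22 mm square.
- base: Holder base: grey block 152 x 120 x 22 mm with a row of practice teeth, fixed in a steel tray whose floor is 4 mm above the table. Origin at the middle of its underside, 28 mm below base_seat, same axes.
- post0 (a point): Foot of one snap post, at shoulder height (base x = 58, y = 38 mm); the other three are alike. Post: 8 mm square up to 15 mm above the shoulder, then a cone to a 3 mm tip at 21 mm. Two orange spring barbs slope outward going down its +-x sides, 15 mm across at 7 mm above the shoulder.
- post3 (a point): Foot of the opposite post (base x = -58, y = -38 mm). Behaviour of all: a cover laid on rests on the barbs, its underside about 11 to 13 mm above the shoulders. Pressed at a pad it needs up to about 12 N, less from half-way, then drops free about 2 mm above home, where the barbs spring out over the plate and hold it; on the shoulder the force rises at once.
- cover_under (a point): Middle of the cover's flat underside; z up, x along the long side. Cover: black plate 140 (x) x 110 (y) x 5 mm, about 150 g, lying flat in the tray, rib up. Holes 12 (x) by 10 mm (y) right through at x = +-58, y = +-38 mm. Four round blue press pads, 18 mm across, at x = +-34, y = +-38 mm. It fits either way round (half a turn).
- cover_grip (a point): Point to grasp on the cover's blue rib, on the cover's middle axis, 30 mm above the underside. The rib stands in the middle of the plate: 40 mm long (along the cover's x), 12 mm thick (along y: close the fingers along y), its top 50 mm above the underside.
- rib: The blue rib on the cover, 40 x 12 x 45 mm, fixed upright in the middle of the plate; origin at the middle of its foot, on the plate's top face. For carrying only: it must not be gripped or pushed while the plate is pressed down over the barbs.
- cover: The cover as a whole; its origin and axes are those of cover_under. Its press pads are screw-in caps, each set to its own height: the pad tops lie anywhere from 24 to 38 mm above the underside (different each time and not told, so they are found by touch); they do not give when pressed. The post tips end 16 mm above the plate's top face when it is home.
- corner0 (a point): Point on the cover's underside at the centre of one hole (cover x = 58 mm, y = 38 mm): its height above base_seat tells whether that corner is home (0) or still up on the barbs (about 11 to 13 mm).
- corner1 (a point): Point on the cover's underside at the centre of one hole (cover x = 58 mm, y = -38 mm): its height above base_seat tells whether that corner is home (0) or still up on the barbs (about 11 to 13 mm).
- corner2 (a point): Point on the cover's underside at the centre of one hole (cover x = -58 mm, y = 38 mm): its height above base_seat tells whether that corner is home (0) or still up on the barbs (about 11 to 13 mm).
- corner3 (a point): Point on the cover's underside at the centre of one hole (cover x = -58 mm, y = -38 mm): its height above base_seat tells whether that corner is home (0) or still up on the barbs (about 11 to 13 mm).
- tweezers: Bystander: steel tweezers, 130 mm long, 8 mm high, in the middle of the tray.
- bur_block: Bystander: clear bur block 40 x 40 x 36 mm, in the middle of the tray.
- phone: Bystander: black phone 150 x 72 x 9 mm, beyond the tray.
- wax_box: Bystander: clear box with yellow insert, 70 x 70 x 37 mm, beyond the tray.
- case: Bystander: dark soft-edged glasses case 90 x 170 x 60 mm, beyond the tray.
- cup: Bystander: green cup 72 mm across, 80 mm high, right of the tray.
- gel: Bystander: blue bottle 64 mm across, 170 mm high, right of the tray.
- gloves: Bystander: white and blue glove box 120 x 230 x 80 mm, left of the tray.

How it is judged:
By the outcome, as a careful person would: the job done as asked, in the order asked, and still so for the second after the job is handed in, with the robot touching nothing.
It also fails if it takes over 72 s, if anything falls off the work surface, if the arm or the gripper's body presses on something with over 40 N, if the wrist force passes 120 N, or if a joint passes its speed limit or range.

## Working session

There is one attempt and no reset: what is moved stays moved. The work goes in short steps, Python scripts to look and compute and a tool call to move; the robot and the scene stay as the last step left them, time stands still between calls to the robot, and variables do not carry over. Pictures are saved under pics/ and viewed, at most 10 in all, crops included, and the job is handed in when it is done.

Besides the shell and the picture viewer there is one more tool, called after "Emit:" as name(argument=value, ...), one argument or row to a line, values as JSON. servo_tool: Moves the arm, as the interface text tells. Its arguments: {"type":"object","properties":{"moves":{"type":"array"},"grip_force":{"type":"number"}},"required":["moves"]}

```bash
mkdir -p pics
cat > h.py <<'E'
import numpy as np, cv2
from station import telemetry, capture, calibration, hand_in
def cam(n):
    c=calibration(n); f=210/np.tan(np.radians(c['fov_y'])/2)
    K=np.array([[f,0,c['cx']],[0,f,c['cy']],[0,0,1]]); R=cv2.Rodrigues(np.array(c['rvec'],float))[0]
    return K,np.array(c['dist'],float),R,np.array(c['tvec'],float).ravel()
def ray(n,px):
    K,d,R,t=cam(n)
    u=cv2.undistortPoints(np.array(px,float).reshape(-1,1,2),K,d).reshape(-1,2)
    return -R.T@t,(R.T@np.c_[u,np.ones(len(u))].T).T
def plane(n,px,z):
    o,d=ray(n,px); return o+d*((z-o[2])/d[:,2])[:,None]
def proj(n,P):
    K,d,R,t=cam(n); return cv2.projectPoints(np.array(P,float).reshape(-1,1,3),cv2.Rodrigues(R)[0],t,K,d)[0].reshape(-1,2)
E
python3 - <<'E'
from h import *
for n in ['scene','top']:
    i=capture(n); cv2.imwrite(f'pics/{n}0.png',i); print(n,ray(n,[[280,210]]), cam(n)[0][0,0])
s=telemetry.read_state(); print(s)
E
```

```text
scene (array([ 1.31162241, -0.47609504,  1.29948253]), array([[-0.45804712,  0.325053  , -0.82736632]])) 537.5803228177595
top (array([0.54163519, 0.03207823, 1.49123572]), array([[ 0.04630693, -0.02681921, -0.99857685]])) 538.0517209974367
{'t': 0.1, 'qpos': array([-1.23598974e+00,  8.74266946e-02,  1.75190565e-01,  1.65977992e+00,
       -8.91861624e-06,  1.57081757e+00]), 'joint_vel': array([-0.00015135, -0.00042097,  0.00075835, -0.00046474,  0.00102144,
        0.00133643]), 'effort': array([-3.81182981e-04, -5.21560800e+01,  4.65654016e+01,  1.61259033e-02,
        3.08789367e-06, -9.96220194e-06]), 'eef_pos': array([ 0.18066112, -0.5192912 ,  0.24963035]), 'tcp_rot': array([-3.09649673e+00, -5.23227010e-01,  3.32943041e-04]), 'ft_force': array([-0.54888154, -0.50355857, -0.68188075]), 'torque': array([-0.02967773, -0.04227786,  0.02873539]), 'grip_force': 0.0, 'opening': 0.0858247108124247}
```

View pics/scene0.png

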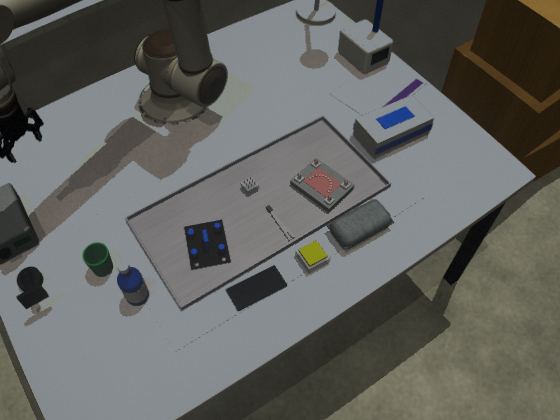

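View pics/top0.png

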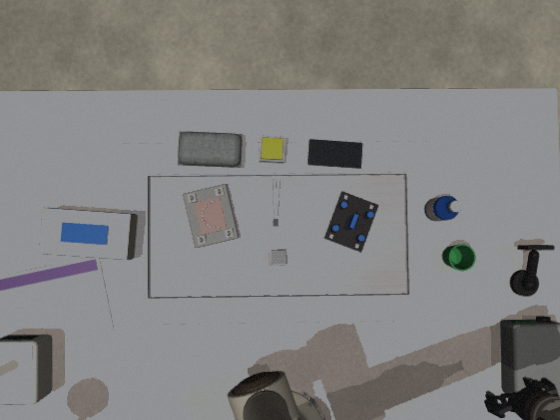

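The overview shows the cover at top (352,221) / scene (207,244), and the base at top (211,216) / scene (322,184). Next, enlarged crops.

Run:
```python
from h import *
T=cv2.imread('pics/top0.png');S=cv2.imread('pics/scene0.png')
def c(i,x,y): return cv2.resize(i[y:y+75,x:x+100],(400,300),interpolation=cv2.INTER_CUBIC)
m=np.vstack([np.hstack([c(T,302,184),c(T,161,179)]),np.hstack([c(S,157,207),c(S,272,147)])])
cv2.imwrite('pics/crop.png',np.clip(m*1.5,0,255).astype(np.uint8))
hsv=cv2.cvtColor(T,cv2.COLOR_BGR2HSV)
for n,I in (('top',T),('scene',S)):
    hsv=cv2.cvtColor(I,cv2.COLOR_BGR2HSV); m=cv2.inRange(hsv,(95,120,50),(130,255,255))
    k,l,st,ce=cv2.connectedComponentsWithStats(m)
    for a in range(1,k):
        if st[a,4]>8: print(n,st[a],ce[a].round(2))
    mk=(I.max(2)<55).astype(np.uint8); k,l,st,ce=cv2.connectedComponentsWithStats(mk)
    for a in range(1,k):
        if 600<st[a,4]<4000: print(n,'dark',st[a],ce[a].round(2))
```

```text
top [433 196  24  24 353] [443.54 207.81]
top [341 201   7   7  42] [343.93 204.19]
top [367 211   7   7  43] [370.12 213.98]
top [348 213  11  16  87] [353.46 220.78]
top [ 61 223  47  21 850] [ 83.87 233.1 ]
top [332 224   8   8  45] [335.36 227.58]
top [358 234   7   8  41] [361.02 237.59]
top dark [ 308  140   54   28 1306] [334.8  153.18]
top dark [ 325  192   53   59 1546] [350.75 220.97]
top dark [510 245  44  51 944] [527.58 272.21]
top dark [ 485  316   73  104 2779] [517.79 377.45]
top dark [228 371  56  25 638] [255.6  382.26]
top dark [250 390  41  30 880] [269.55 406.48]
scene [376 107  39  22 422] [394.73 117.25]
scene [389 126  38  20 126] [407.53 136.46]
scene [214 222   7   6  32] [216.88 224.78]
scene [187 229   7   6  32] [190.28 231.5 ]
scene [202 229   7  13  62] [204.87 235.1 ]
scene [218 244   7   6  34] [221.06 246.24]
scene [190 248   8   7  39] [193.41 251.03]
scene [117 267  24  24 358] [129.25 279.41]
scene dark [   0    0   81   44 1233] [28.39 14.73]
scene dark [   0  187   39   77 1303] [ 15.94 234.4 ]
scene dark [ 185  220   45   49 1432] [206.76 244.98]
scene dark [ 17 267  31  42 872] [ 30.57 286.68]
scene dark [ 226  266   61   45 1347] [255.87 287.61]
```

View pics/crop.png

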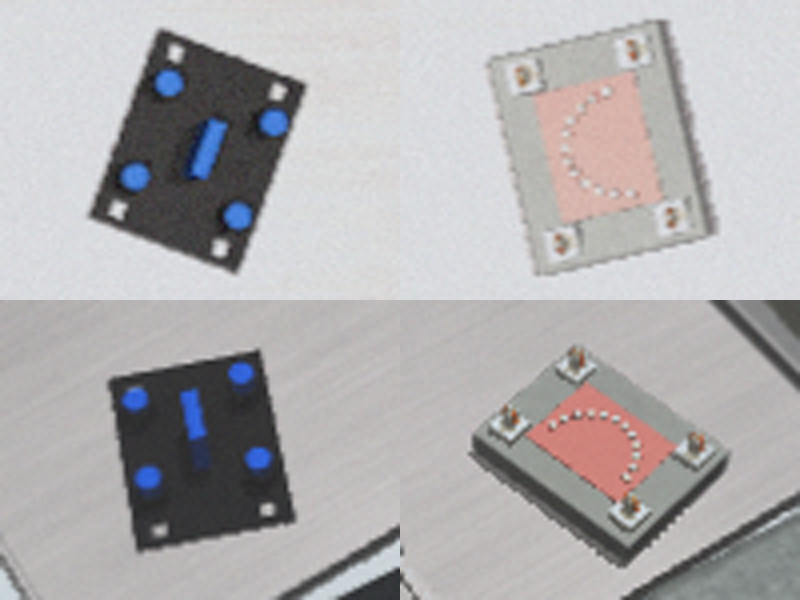

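Run:
```python
from h import *
T=cv2.imread('pics/top0.png');S=cv2.imread('pics/scene0.png')
up=8
def sub(I,x,y,w,h): return cv2.resize(I[y:y+h,x:x+w],None,fx=up,fy=up,interpolation=cv2.INTER_CUBIC)
def px(p,x,y): return (np.array(p)+.5)/up-.5+[x,y]
# cover outline
for n,I,x,y in (('top',T,315,184),('scene',S,175,210)):
    c=sub(I,x,y,75,75); m=((c.max(2)<75)|((c[:,:,0].astype(int)-c[:,:,2])>50)).astype(np.uint8)
    m=cv2.morphologyEx(m,cv2.MORPH_OPEN,np.ones((15,15)))
    cs=max(cv2.findContours(m,0,1)[0],key=cv2.contourArea)
    q=px(cs[:,0],x,y); P=plane(n,q,.009)
    r=cv2.minAreaRect((P[:,:2]*1000).astype(np.float32)); print(n,'cover',r)
    # holes
    m2=(c.min(2)>95).astype(np.uint8); m2[cv2.drawContours(np.zeros_like(m),[cv2.convexHull(cs)],0,1,-1)==0]=0
    k,l,st,ce=cv2.connectedComponentsWithStats(m2)
    for a in range(1,k):
        if 300<st[a,4]<3000: print('hole',st[a,4],(plane(n,px([ce[a]],x,y),.0075)[0]*1000).round(1))
for n,I,pts,x,y in (('top',T,[(525,77),(634,51),(562,243),(672,217)],161,179),('scene',S,[(576,361),(509,422),(696,447),(629,511)],272,147)):
    for u,v in pts:
        cx=(u-400+.5)/4-.5+x; cy=((v-(300 if n=='scene' else 0))+.5)/4-.5+y
        x0,y0=int(round(cx))-8,int(round(cy))-8
        c=sub(I,x0,y0,17,17); g=c.max(2); 
        lo=np.percentile(g,50);
        print(n,'grey',lo,np.percentile(g,[5,25,75,95]),end=' ')
        m=(g>170*lo/lo if False else g>(lo+np.percentile(g,97))/2).astype(np.uint8)
        m=cv2.morphologyEx(m,cv2.MORPH_CLOSE,np.ones((25,25)))
        k,l,st,ce=cv2.connectedComponentsWithStats(m); a=1+np.argmin(np.linalg.norm(ce[1:]-[68,68],axis=1)+ (st[1:,4]<800)*999)
        print(st[a],(plane(n,px([ce[a]],x0,y0),.032)[0]*1000).round(1))
```

```text
top cover ((577.7301635742188, -203.88809204101562), (109.74051666259766, 139.77540588378906), 68.5509262084961)
hole 765 [ 645.2 -189.6    7.5]
hole 739 [ 617.6 -260.2    7.5]
hole 868 [ 537.3 -147.8    7.5]
hole 825 [ 509.8 -218.3    7.5]
scene cover ((575.8069458007812, -203.5616912841797), (111.3678207397461, 144.35044860839844), 68.67642974853516)
hole 438 [ 642.7 -188.9    7.5]
hole 315 [ 615.8 -258.5    7.5]
top grey 125.0 [105. 121. 138. 148.] [   0    0  136  136 6352] [645.9 230.8  32. ]
top grey 124.0 [ 97. 119. 138. 148.] [   0    0  136  136 6638] [666. 163.  32.]
top grey 125.0 [107. 120. 135. 148.] [  30    0  106  136 4814] [534.2 202.3  32. ]
top grey 125.0 [ 94. 117. 137. 149.] [   0    0   95  104 3774] [554.6 140.   32. ]
scene grey 118.0 [ 79. 103. 124. 135.] [  48   68   66   68 1682] [544.7 204.6  32. ]
scene grey 105.0 [ 58. 100. 126. 138.] [  55   58   81   58 2132] [558.3 142.2  32. ]
scene grey 106.0 [ 62. 101. 122. 131.] [  31    0  105  104 5491] [634.5 257.1  32. ]
scene grey 104.0 [ 42.  85. 117. 140.] [   0    0  108  100 4945] [643.6 164.4  32. ]
```

```bash
cat > base.py <<'E'
from h import *
T=cv2.imread('pics/top0.png');S=cv2.imread('pics/scene0.png')
def fit(Q):
    L=np.array([[58,38],[58,-38],[-58,38],[-58,-38]])
    # order-insensitive: Q given in same order
    a=complex(0);Lc=L[:,0]+1j*L[:,1];q=Q[:,0]+1j*Q[:,1];c=q.mean();a=np.vdot(Lc,q-c)
    res=q-c-Lc*a/abs(a); return c,np.degrees(np.angle(a)),abs(a)/np.vdot(Lc,Lc).real,np.abs(res).round(1)
if __name__=='__main__':
  for n,I,pts,x,y,oy in (('top',T,[(634,51),(672,217),(525,77),(562,243)],161,179,0),('scene',S,[(696,447),(576,361),(629,511),(509,422)],272,147,300)):
    p=np.array([((u-400+.5)/4-.5+x,(v-oy+.5)/4-.5+y) for u,v in pts])
    print(n,plane(n,p,.032)[:,:2].round(4)*1000)
    out=[]
    for it in range(2):
      out=[]
      Q0=plane(n,p,.032)
      for q in Q0:
        g=np.stack(np.meshgrid(np.arange(-18,18.1,.5),np.arange(-18,18.1,.5)),-1).reshape(-1,2)/1000
        th=np.radians(14.0-90 if 0 else -75.6); R=np.array([[np.cos(th),-np.sin(th)],[np.sin(th),np.cos(th)]])
        P=np.c_[q[:2]+g@R.T,np.full(len(g),.032)]
        uv=proj(n,P).astype(np.float32).reshape(73,73,2)
        v=cv2.remap(I,uv[...,0],uv[...,1],cv2.INTER_CUBIC).astype(int)
        out.append(np.clip(cv2.resize(v.astype(np.uint8),(200,200))*1.5,0,255))
      cv2.imwrite(f'pics/rect_{n}.png',np.hstack(out))
E
python3 base.py; python3 -c "
import cv2,numpy as np
cv2.imwrite('pics/rect.png',np.vstack([cv2.imread(f'pics/rect_{n}.png') for n in('top','scene')]))"
```

```text
top [[661.6 157.5]
 [548.8 132.6]
 [644.6 231.3]
 [532.  206.9]]
scene [[640.5 236.9]
 [524.9 212. ]
 [658.7 160.1]
 [544.  135.4]][ WARN:0@0.210] global loadsave.cpp:1063 imwrite_ Unsupported depth image for selected encoder is fallbacked to CV_8U.
```

View pics/rect.png

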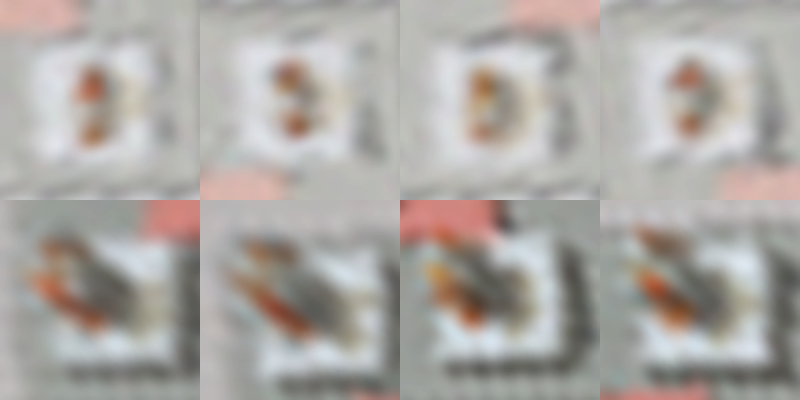

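Base centre ≈ (0.5966, 0.1832), long axis +12.5°; cover centre (0.5777, −0.204), axis −21.2°. The rectified view shows the shoulders centred within 1–2 mm of these. Now turning the tool.

Emit:
servo_tool(
  moves=[
    [0, 0, 0, -0.0388, 1],
    [0, 0, 0, -0.0388, 1],
    [0, 0, 0, -0.0388, 1],
    [0, 0, 0, -0.0388, 1],
    [0, 0, 0, -0.0388, 1],
    [0, 0, 0, -0.0388, 1],
    [0, 0, 0, -0.0388, 1],
    [0, 0, 0, -0.0388, 1],
    [0, 0, 0, -0.0388, 1],
    [0, 0, 0, -0.0388, 1],
  ],
)

```text
t: 0.93
eef_pos: [0.1807, -0.5193, 0.2499]
tcp_rot: [-2.233, -2.209, -0.001]
ft_force: [-0.5, 0.1, 0.5]
opening: 0.0856
grip_force: 0.0
```

```bash
cat >> h.py <<'E'
def pose():
    s=telemetry.read_state(); R=cv2.Rodrigues(np.array(s['tcp_rot']))[0]; return s,R
def to(target,ang=None):
    s,R=pose(); p=np.array(s['eef_pos'])
    print('t',round(s['t'],2),'p',p.round(4),'xang',np.degrees(np.arctan2(R[1,0],R[0,0])).round(2),'z',R[:,2].round(3),'j6',round(s['qpos'][5],2),'F',np.round(s['ft_force'],1),'op',round(s['opening'],4),'gf',round(float(s['grip_force']),1))
    if target is not None: print('shift/0.4',(R.T@(np.array(target)-p)/.4).round(4))
    if ang is not None:
        d=(ang-np.degrees(np.arctan2(R[1,0],R[0,0]))+180)%360-180; print('turn frac',round(-d/180,4))
E
python3 -c "
from h import *
to([.5777,-.204,.25],158.8)"
```

```text
t 0.93 p [ 0.1807 -0.5193  0.2499] xang 89.37 z [-0.     0.001 -1.   ] j6 0.35 F [-0.5  0.1  0.5] op 0.0856 gf 0.0
shift/0.4 [ 0.7993  0.9838 -0.    ]
turn frac -0.3857
```

Emit:
servo_tool(
  moves=[
    [0, 0, 0, -0.0386, 1],
    [0, 0, 0, -0.0386, 1],
    [0, 0, 0, -0.0386, 1],
    [0, 0, 0, -0.0386, 1],
    [0, 0, 0, -0.0386, 1],
    [0, 0, 0, -0.0386, 1],
    [0, 0, 0, -0.0386, 1],
    [0, 0, 0, -0.0386, 1],
    [0, 0, 0, -0.0386, 1],
    [0, 0, 0, -0.0386, 1],
  ],
)

```text
t: 1.77
eef_pos: [0.1807, -0.5193, 0.2499]
tcp_rot: [-0.577, -3.088, -0.001]
ft_force: [-0.5, 0.3, 0.1]
opening: 0.0855
grip_force: 0.0
```

```bash
python3 -c "
from h import *
to([.5777,-.204,.25],158.8)"
```

```text
t 1.77 p [ 0.1807 -0.5193  0.2499] xang 158.85 z [-0.     0.001 -1.   ] j6 -0.87 F [-0.5  0.3  0.1] op 0.0855 gf 0.0
shift/0.4 [-0.6412  1.0934 -0.    ]
turn frac 0.0003
```

Emit:
servo_tool(
  moves=[
    [-0.0458, 0.0781, 0, 0, 1],
    [-0.0458, 0.0781, 0, 0, 1],
    [-0.0458, 0.0781, 0, 0, 1],
    [-0.0458, 0.0781, 0, 0, 1],
    [-0.0458, 0.0781, 0, 0, 1],
    [-0.0458, 0.0781, 0, 0, 1],
    [-0.0458, 0.0781, 0, 0, 1],
    [-0.0458, 0.0781, 0, 0, 1],
    [-0.0458, 0.0781, 0, 0, 1],
    [-0.0458, 0.0781, 0, 0, 1],
    [-0.0458, 0.0781, 0, 0, 1],
    [-0.0458, 0.0781, 0, 0, 1],
  ],
)

```text
t: 2.77
eef_pos: [0.5238, -0.2497, 0.25]
tcp_rot: [-0.586, -3.086, -0.0]
ft_force: [-0.0, -1.4, 1.0]
opening: 0.085
grip_force: 0.0
```

Emit:
servo_tool(
  moves=[
    [-0.0458, 0.0781, 0, 0, 1],
    [-0.0458, 0.0781, 0, 0, 1],
    [0, 0, 0.08, 0, 1],
    [0, 0, 0.08, 0, 1],
    [0, 0, 0.08, 0, 1],
    [0, 0, 0.08, 0, 1],
    [0, 0, 0, 0, 1],
  ],
)

```text
t: 3.35
eef_pos: [0.5767, -0.2053, 0.1148]
tcp_rot: [-0.583, -3.076, -0.003]
ft_force: [-1.0, 0.3, -1.2]
opening: 0.0855
grip_force: 0.0
```

```bash
python3 -c "
from h import *
to([.5777,-.204,.034],158.8)"
```

```text
t 3.35 p [ 0.5767 -0.2053  0.1148] xang 158.52 z [-0.01   0.004 -1.   ] j6 0.03 F [-1.   0.3 -1.2] op 0.0855 gf 0.0
shift/0.4 [-0.0034  0.004   0.2019]
turn frac -0.0016
```

Emit:
servo_tool(
  moves=[
    [-0.001, 0.001, 0.06, -0.0016, 1],
    [0, 0, 0.06, 0, 1],
    [0, 0, 0.05, 0, 1],
    [0, 0, 0.02, 0, 1],
    [0, 0, 0, 0, 1],
    [0, 0, 0, 0, 1],
    [0, 0, 0, 0, 1],
    [0, 0, 0, 0, 1],
  ],
)

```text
t: 4.02
eef_pos: [0.5811, -0.2067, 0.0483]
tcp_rot: [0.578, 3.085, -0.001]
ft_force: [0.4, 1.0, 0.4]
opening: 0.0849
grip_force: 0.0
```

```bash
python3 -c "
from h import *
to([.5777,-.204,.036],158.8)"
```

```text
t 4.02 p [ 0.5811 -0.2067  0.0483] xang 158.78 z [ 0.002 -0.001 -1.   ] j6 0.03 F [0.4 1.  0.4] op 0.0849 gf 0.0
shift/0.4 [0.0103 0.0031 0.0306]
turn frac -0.0001
```

Emit:
servo_tool(
  moves=[
    [0.0103, 0.0031, 0.015, 0, 1],
    [0, 0, 0.0156, 0, 1],
    [0, 0, 0, 0, 1],
    [0, 0, 0, 0, 1],
  ],
)

```text
t: 4.35
eef_pos: [0.5763, -0.2034, 0.0334]
tcp_rot: [-0.578, -3.087, -0.0]
ft_force: [0.5, 0.6, 0.1]
opening: 0.0856
grip_force: 0.0
```

```bash
python3 -c "
from h import *
to([.5777,-.204,.036],158.8)"
```

```text
t 4.35 p [ 0.5763 -0.2034  0.0334] xang 158.79 z [-0.001  0.    -1.   ] j6 0.03 F [0.5 0.6 0.1] op 0.0856 gf 0.0
shift/0.4 [-0.0038 -0.     -0.0064]
turn frac -0.0
```

Emit:
servo_tool(
  moves=[
    [-0.003, 0, -0.006, 0, 1],
    [0, 0, 0, 0, 1],
    [0, 0, 0, 0, -1],
    [0, 0, 0, 0, -1],
    [0, 0, 0, 0, -1],
    [0, 0, 0, 0, -1],
    [0, 0, 0, 0, -1],
    [0, 0, 0, 0, -1],
    [0, 0, 0, 0, -1],
    [0, 0, 0, 0, -1],
    [0, 0, 0, 0, -1],
    [0, 0, 0, 0, -1],
  ],
  grip_force=50,
)

```text
t: 5.35
eef_pos: [0.5779, -0.2041, 0.0365]
tcp_rot: [0.578, 3.088, -0.0]
ft_force: [0.1, -0.5, 1.0]
opening: 0.0115
grip_force: 49.5
```

```bash
python3 -c "
from h import *
to([.5777,-.204,.036],158.8)"
```

```text
t 5.35 p [ 0.5779 -0.2041  0.0365] xang 158.79 z [ 0. -0. -1.] j6 0.03 F [ 0.1 -0.5  1. ] op 0.0115 gf 49.5
shift/0.4 [ 0.0006 -0.      0.0013]
turn frac -0.0
```

Emit:
servo_tool(
  moves=[
    [0, 0, -0.03, 0, -1],
    [0, 0, -0.06, 0, -1],
    [0, 0, -0.08, 0, -1],
    [0, 0, -0.08, 0, -1],
    [0, 0, -0.04, 0, -1],
    [0, 0, 0, -0.0234, -1],
    [0, 0, 0, -0.0234, -1],
    [0, 0, 0, -0.0234, -1],
    [0, 0, 0, -0.0234, -1],
    [0, 0, 0, -0.0234, -1],
    [0, 0, 0, -0.0234, -1],
    [0, 0, 0, -0.0234, -1],
  ],
)

```text
t: 6.35
eef_pos: [0.5777, -0.204, 0.1531]
tcp_rot: [0.232, -3.133, -0.0]
ft_force: [1.4, -0.4, -1.8]
opening: 0.0114
grip_force: 49.0
```

Emit:
servo_tool(
  moves=[
    [0, 0, 0, -0.0234, -1],
    [0, 0, 0, 0, -1],
    [0, 0, 0, 0, -1],
    [0, 0, 0, 0, -1],
  ],
)

```text
t: 6.68
eef_pos: [0.5778, -0.2041, 0.1527]
tcp_rot: [-0.338, 3.123, -0.0]
ft_force: [0.6, -0.2, -1.5]
opening: 0.0117
grip_force: 49.0
```

```bash
python3 -c "
from h import *
to([.5966,.1832,.15],192.5)"
```

```text
t 6.68 p [ 0.5778 -0.2041  0.1527] xang -167.65 z [ 0. -0. -1.] j6 -0.56 F [ 0.6 -0.2 -1.5] op 0.0117 gf 49.0
shift/0.4 [-0.2529  0.9358  0.0069]
turn frac -0.0008
```

Emit:
servo_tool(
  moves=[
    [-0.009, 0.0334, 0, 0, -1],
    [-0.0181, 0.0668, 0, 0, -1],
    [-0.0181, 0.0668, 0, 0, -1],
    [-0.0181, 0.0668, 0, 0, -1],
    [-0.0181, 0.0668, 0, 0, -1],
    [-0.0181, 0.0668, 0, 0, -1],
    [-0.0181, 0.0668, 0, 0, -1],
    [-0.0181, 0.0668, 0, 0, -1],
    [-0.0181, 0.0668, 0, 0, -1],
    [-0.0181, 0.0668, 0, 0, -1],
    [-0.0181, 0.0668, 0, 0, -1],
    [-0.0181, 0.0668, 0, 0, -1],
  ],
)

```text
t: 7.68
eef_pos: [0.5922, 0.1159, 0.1526]
tcp_rot: [-0.34, 3.123, 0.0]
ft_force: [0.2, -0.3, -2.0]
opening: 0.0113
grip_force: 49.0
```

Emit:
servo_tool(
  moves=[
    [-0.0181, 0.0668, 0, 0, -1],
    [-0.0181, 0.0668, 0, 0, -1],
    [-0.009, 0.0334, 0, 0, -1],
    [0, 0, 0.05, 0, -1],
    [0, 0, 0.04, 0, -1],
    [0, 0, 0, 0, -1],
    [0, 0, 0, 0, -1],
    [0, 0, 0, 0, -1],
    [0, 0, 0, 0, -1],
  ],
)

```text
t: 8.43
eef_pos: [0.5964, 0.183, 0.1179]
tcp_rot: [-0.34, 3.121, 0.0]
ft_force: [-0.1, -0.6, -1.5]
opening: 0.0117
grip_force: 49.0
```

Run:
```python
from h import *
to([.5966,.1832,.096],192.5)
T=capture('top');S=capture('scene'); cv2.imwrite('pics/top1.png',T);cv2.imwrite('pics/scene1.png',S)
def c(i,x,y): return cv2.resize(i[y:y+75,x:x+100],(400,300),interpolation=cv2.INTER_CUBIC)
cv2.imwrite('pics/crop1.png',np.clip(np.hstack([c(T,161,179),c(S,272,137)])*1.5,0,255).astype(np.uint8))
```

```text
t 8.43 p [0.5964 0.183  0.1179] xang -167.55 z [ 0.002  0.    -1.   ] j6 0.08 F [-0.1 -0.6 -1.5] op 0.0117 gf 49.0
shift/0.4 [-0.0004  0.0005  0.0548]
turn frac -0.0003
```

View pics/crop1.png

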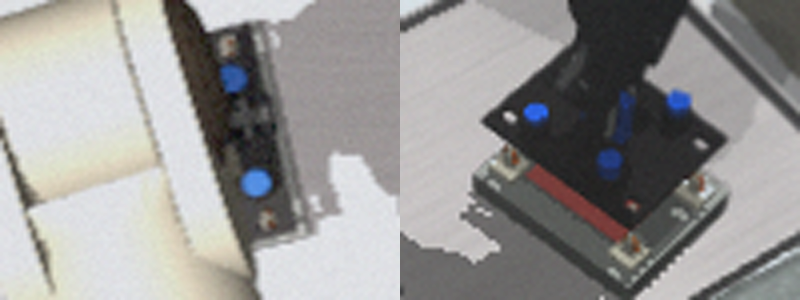

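The scene crop shows the plate level above the posts. The top crop shows two free holes at about (228,45) and (268,220), with orange visible through both. Lowering to just above the tips, then comparing again.

Emit:
servo_tool(
  moves=[
    [0, 0, 0.02, 0, -1],
    [0, 0, 0.02, 0, -1],
    [0, 0, 0.015, 0, -1],
    [0, 0, 0, 0, -1],
    [0, 0, 0, 0, -1],
    [0, 0, 0, 0, -1],
  ],
)

```text
t: 9.03
eef_pos: [0.5959, 0.1831, 0.0944]
tcp_rot: [0.342, -3.123, 0.0]
ft_force: [0.7, 0.7, -1.3]
opening: 0.0115
grip_force: 49.0
```

Run:
```python
from h import *
to([.5966,.1832,.095],192.5)
s,R=pose(); p=np.array(s['eef_pos']); zu=p[2]-.0325
T=capture('top');S=capture('scene'); cv2.imwrite('pics/top2.png',T);cv2.imwrite('pics/scene2.png',S)
th=np.radians(12.5); A=np.array([[np.cos(th),-np.sin(th)],[np.sin(th),np.cos(th)]])
L=np.array([[58,38],[58,-38],[-58,38],[-58,-38]])/1000
rows=[]
for n,I in (('top',T),('scene',S)):
    r=[]
    for l in L:
        g=np.stack(np.meshgrid(np.arange(-15,15.1,.5),np.arange(-15,15.1,.5)),-1).reshape(-1,2)/1000
        P=np.c_[(p[:2]+(l+g)@A.T),np.full(len(g),zu+.005)]
        uv=proj(n,P).astype(np.float32).reshape(61,61,2)
        v=cv2.resize(cv2.remap(I,uv[...,0],uv[...,1],cv2.INTER_CUBIC),(200,200))
        v=np.clip(v*2.0,0,255).astype(np.uint8); cv2.rectangle(v,(60,67),(140,133),(0,255,0),1)
        # predicted tip of the post
        t=np.r_[np.array([.5966,.1832])+A@l,.053]; tip=proj(n,[t])[0]; w=plane(n,[tip],zu+.005)[0]
        d=A.T@(w[:2]-p[:2])-l; q=(d*1000+15)/30*200; cv2.circle(v,tuple(int(a) for a in q),4,(255,0,255),1)
        r.append(v)
    rows.append(np.hstack(r))
cv2.imwrite('pics/rect2.png',np.vstack(rows))
```

```text
t 9.03 p [0.5959 0.1831 0.0944] xang -167.51 z [-0. -0. -1.] j6 0.08 F [ 0.7  0.7 -1.3] op 0.0115 gf 49.0
shift/0.4 [-0.0018 -0.     -0.0015]
turn frac -0.0001
```

View pics/rect2.png

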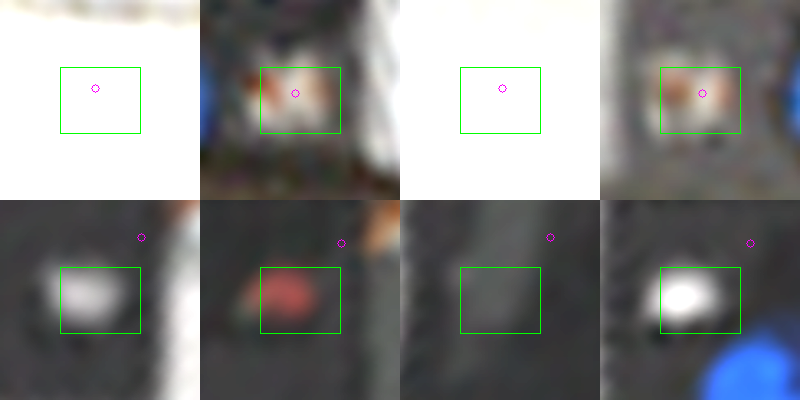

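The top tiles show the holes about 1.8 mm to −x of where the TCP predicts (centres ~(288,95) and (687,96)); the posts sit where predicted. Correcting and lowering onto the tips.

Emit:
servo_tool(
  moves=[
    [-0.005, 0.0017, 0, 0, -1],
    [0, 0, 0.01, 0, -1],
    [0, 0, 0.01, 0, -1],
    [0, 0, 0.01, 0, -1],
    [0, 0, 0.008, 0, -1],
    [0, 0, 0, 0, -1],
    [0, 0, 0, 0, -1],
    [0, 0, 0, 0, -1],
  ],
)

```text
t: 9.8
eef_pos: [0.5977, 0.1841, 0.0793]
tcp_rot: [0.342, -3.123, 0.0]
ft_force: [0.2, 0.1, -2.0]
opening: 0.0113
grip_force: 49.0
```

```bash
cat > look.py <<'E'
from h import *
import sys
def tiles(name,c,zt,ang=12.5,gain=2.0,cams=('top','scene'),half=15):
    th=np.radians(ang); A=np.array([[np.cos(th),-np.sin(th)],[np.sin(th),np.cos(th)]])
    L=np.array([[58,38],[58,-38],[-58,38],[-58,-38]])/1000; rows=[]
    for n in cams:
        I=capture(n); cv2.imwrite(f'pics/{name}_{n}.png',I); r=[]
        for l in L:
            g=np.linspace(-half,half,200)/1000; g=np.stack(np.meshgrid(g,g),-1).reshape(-1,2)
            uv=proj(n,np.c_[(c+(l+g)@A.T),np.full(len(g),zt)]).astype(np.float32).reshape(200,200,2)
            v=np.clip(cv2.remap(I,uv[...,0],uv[...,1],cv2.INTER_CUBIC)*gain,0,255).astype(np.uint8)
            s=100/half; cv2.rectangle(v,(int(100-6*s),int(100-5*s)),(int(100+6*s),int(100+5*s)),(0,255,0),1); r.append(v)
        rows.append(np.hstack(r))
    cv2.imwrite(f'pics/{name}.png',np.vstack(rows))
E
python3 - <<'E'
from look import *
to([.5977,.1842,.0785],192.5); s,R=pose(); p=np.array(s['eef_pos']); tiles('rect3',p[:2],p[2]-.0325+.005)
E
```

```text
t 9.8 p [0.5977 0.1841 0.0793] xang -167.52 z [-0. -0. -1.] j6 0.08 F [ 0.2  0.1 -2. ] op 0.0113 gf 49.0
shift/0.4 [-0.0001  0.0001  0.0019]
turn frac -0.0001
```

View pics/rect3.png

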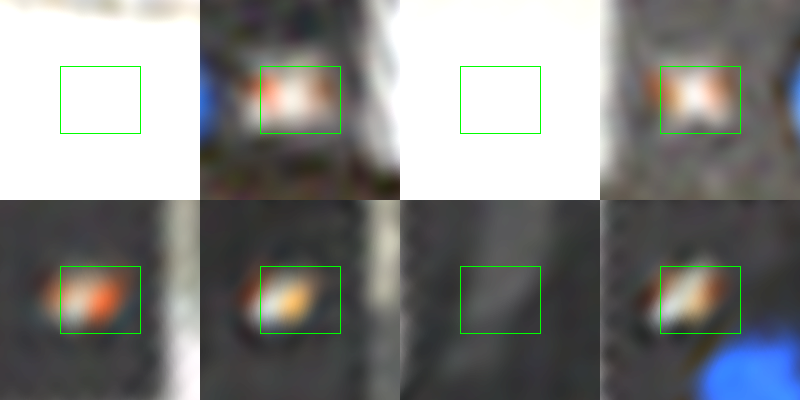

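All visible posts stand centred in their holes (top tips ~(292,97), (693,95)). Lowering gently to contact.

Emit:
servo_tool(
  moves=[
    [0, 0, 0.0025, 0, -1],
    [0, 0, 0.0025, 0, -1],
    [0, 0, 0, 0, -1],
    [0, 0, 0, 0, -1],
  ],
)

```text
t: 10.23
eef_pos: [0.5977, 0.1842, 0.0772]
tcp_rot: [-0.342, 3.123, -0.0]
ft_force: [0.9, 0.2, -1.1]
opening: 0.0116
grip_force: 49.0
```

Emit:
servo_tool(
  moves=[
    [0, 0, 0.0025, 0, -1],
    [0, 0, 0, 0, -1],
    [0, 0, 0, 0, -1],
  ],
)

```text
t: 10.48
eef_pos: [0.5978, 0.1842, 0.0763]
tcp_rot: [-0.342, 3.123, -0.0]
ft_force: [-0.1, 0.9, -1.5]
opening: 0.0113
grip_force: 49.3
```

Emit:
servo_tool(
  moves=[
    [0, 0, 0.0025, 0, -1],
    [0, 0, 0, 0, -1],
    [0, 0, 0, 0, -1],
  ],
)

```text
t: 10.73
eef_pos: [0.5978, 0.1842, 0.0755]
tcp_rot: [-0.342, 3.123, 0.0]
ft_force: [0.3, 0.8, 1.1]
opening: 0.0115
grip_force: 49.7
```

Emit:
servo_tool(
  moves=[
    [0, 0, 0, 0, 0],
    [0, 0, 0, 0, 0],
    [0, 0, 0, 0, 0],
    [0, 0, 0, 0, 0],
    [0, 0, 0, 0, 0],
    [0, 0, -0.02, 0, 0],
    [0, 0, -0.04, 0, 0],
    [0, 0, -0.05, 0, 0],
    [0, 0, -0.04, 0, 0],
    [0, 0, 0, 0, -1],
    [0, 0, 0, 0, -1],
    [0, 0, 0, 0, -1],
  ],
)

```text
t: 11.73
eef_pos: [0.5976, 0.1841, 0.1348]
tcp_rot: [0.342, -3.122, 0.0]
ft_force: [-0.0, 1.3, 0.4]
opening: 0.007
grip_force: 0.0
```

Run:
```python
from look import *
to([.5977,.1842,.13],192.5); tiles('rect4',np.array([.5978,.1842]),.049)
```

```text
t 11.73 p [0.5976 0.1841 0.1348] xang -167.52 z [-0.001 -0.    -1.   ] j6 0.08 F [-0.   1.3  0.4] op 0.007 gf 0.0
shift/0.4 [-0.0004  0.0002  0.0119]
turn frac -0.0001
```

View pics/rect4.png

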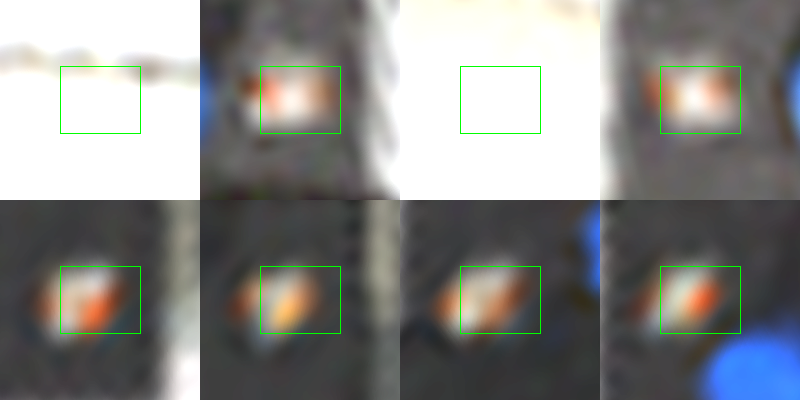

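All four posts are through their holes. Next: pad heights, estimated from the first two pictures.

Run:
```python
from h import *
th=np.radians(-21.2);A=np.array([[np.cos(th),-np.sin(th)],[np.sin(th),np.cos(th)]])
L=np.array([[34,38],[34,-38],[-34,38],[-34,-38]])/1000
top=np.array([[370.12,213.98],[343.93,204.19],[335.36,227.58],[361.02,237.59]])
sc=np.array([[216.88,224.78],[190.28,231.5],[221.06,246.24],[193.41,251.03]])
for n,pts,c in(('top',top,[.5777,-.204]),('scene',sc,[.5758,-.2036])):
    for i,l in enumerate(L):
        q=np.array(c)+A@l
        zs=np.arange(.02,.06,.0005); uv=proj(n,np.c_[np.tile(q,(len(zs),1)),zs])
        d=np.linalg.norm(uv[:,None]-pts[None],axis=2); k=np.unravel_index(d.argmin(),d.shape)
        print(n,i,'z above underside',round((zs[k[0]]-.004)*1000,1),'res px',d.min().round(2),'blob',k[1])
c=np.array([.5978,.1842]);th=np.radians(12.5);A=np.array([[np.cos(th),-np.sin(th)],[np.sin(th),np.cos(th)]])
print((c+L@A.T).round(4))
```

```text
top 0 z above underside 32.5 res px 0.01 blob 1
top 1 z above underside 33.5 res px 0.04 blob 0
top 2 z above underside 34.5 res px 0.04 blob 2
top 3 z above underside 25.5 res px 0.11 blob 3
scene 0 z above underside 33.5 res px 0.04 blob 2
scene 1 z above underside 36.5 res px 0.05 blob 3
scene 2 z above underside 38.0 res px 0.16 blob 0
scene 3 z above underside 30.0 res px 0.12 blob 1
[[0.6228 0.2287]
 [0.6392 0.1545]
 [0.5564 0.2139]
 [0.5728 0.1397]]
```

Emit:
servo_tool(
  moves=[
    [-0.0425, 0.0475, 0.02, 0, -1],
    [-0.0425, 0.0475, 0.02, 0, -1],
    [0, 0, 0.024, 0, -1],
    [0, 0, 0.015, 0, -1],
    [0, 0, 0, 0, -1],
    [0, 0, 0, 0, -1],
    [0, 0, 0, 0, -1],
  ],
)

```text
t: 12.42
eef_pos: [0.6226, 0.228, 0.1042]
tcp_rot: [-0.341, 3.123, 0.0]
ft_force: [0.1, -1.3, -0.1]
opening: 0.0001
grip_force: 0.0
```

```bash
python3 -c "
from h import *
to([.6228,.2287,.095],192.5)"
```

```text
t 12.42 p [0.6226 0.228  0.1042] xang -167.55 z [ 0.  0. -1.] j6 0.13 F [ 0.1 -1.3 -0.1] op 0.0001 gf 0.0
shift/0.4 [-0.0008  0.0017  0.023 ]
turn frac -0.0003
```

Emit:
servo_tool(
  moves=[
    [0, 0.0015, 0.01, 0, -1],
    [0, 0, 0.005, 0, -1],
    [0, 0, 0, 0, -1],
    [0, 0, 0, 0, -1],
  ],
)

```text
t: 12.75
eef_pos: [0.6225, 0.2291, 0.0977]
tcp_rot: [0.341, -3.123, -0.0]
ft_force: [0.1, -0.1, -0.0]
opening: 0.0003
grip_force: 0.0
```

Emit:
servo_tool(
  moves=[
    [0, 0, 0.005, 0, -1],
    [0, 0, 0, 0, -1],
    [0, 0, 0, 0, -1],
  ],
)

```text
t: 13.0
eef_pos: [0.6225, 0.2292, 0.0955]
tcp_rot: [0.342, -3.123, 0.0]
ft_force: [-0.8, -0.5, 0.1]
opening: 0.0002
grip_force: 0.0
```

Emit:
servo_tool(
  moves=[
    [0, 0, 0.005, 0, -1],
    [0, 0, 0, 0, -1],
    [0, 0, 0, 0, -1],
  ],
)

```text
t: 13.25
eef_pos: [0.6225, 0.2292, 0.0935]
tcp_rot: [0.342, -3.123, 0.0]
ft_force: [0.8, -0.7, 0.9]
opening: -0.0002
grip_force: 0.0
```

Emit:
servo_tool(
  moves=[
    [0, 0, 0.004, 0, -1],
    [0, 0, 0, 0, -1],
    [0, 0, 0, 0, -1],
  ],
)

```text
t: 13.5
eef_pos: [0.6227, 0.2293, 0.0922]
tcp_rot: [-0.342, 3.123, 0.0]
ft_force: [0.9, 0.8, 1.5]
opening: 0.0001
grip_force: 0.8
```

Emit:
servo_tool(
  moves=[
    [0, 0, 0.004, 0, -1],
    [0, 0, 0, 0, -1],
    [0, 0, 0, 0, -1],
  ],
)

```text
t: 13.75
eef_pos: [0.6228, 0.2296, 0.0909]
tcp_rot: [-0.342, 3.122, 0.001]
ft_force: [-0.3, 3.0, 3.6]
opening: 0.0001
grip_force: 2.0
```

Emit:
servo_tool(
  moves=[
    [0, 0, 0.003, 0, -1],
    [0, 0, 0.002, 0, -1],
    [0, 0, 0, 0, -1],
    [0, 0, 0, 0, -1],
  ],
)

```text
t: 14.08
eef_pos: [0.623, 0.2298, 0.0891]
tcp_rot: [-0.342, 3.121, 0.002]
ft_force: [-0.0, 3.5, 5.9]
opening: -0.0004
grip_force: 2.8
```

Emit:
servo_tool(
  moves=[
    [0, 0, -0.005, 0, -1],
    [0, 0, 0, 0, -1],
    [0, 0, 0, 0, -1],
  ],
)

```text
t: 14.33
eef_pos: [0.6224, 0.2289, 0.09]
tcp_rot: [0.341, -3.122, 0.001]
ft_force: [0.4, 0.9, -0.2]
opening: -0.0004
grip_force: 0.0
```

Emit:
servo_tool(
  moves=[
    [0, 0, -0.035, 0, -1],
    [0, -0.06, 0, 0, -1],
    [0, -0.07, 0, 0, -1],
    [0, -0.058, 0, 0, -1],
    [0, 0, 0.008, 0, -1],
    [0, 0, 0, 0, -1],
    [0, 0, 0, 0, -1],
    [0, 0, 0, 0, -1],
  ],
)

```text
t: 15.0
eef_pos: [0.6386, 0.1564, 0.101]
tcp_rot: [0.342, -3.122, -0.0]
ft_force: [0.7, -0.4, -0.1]
opening: -0.0002
grip_force: 0.0
```

```bash
python3 -c "
from h import *
to([.6392,.1545,.096],192.5)"
```

```text
t 15.0 p [0.6386 0.1564 0.101 ] xang -167.48 z [-0.001 -0.    -1.   ] j6 0.02 F [ 0.7 -0.4 -0.1] op -0.0002 gf 0.0
shift/0.4 [-0.0005 -0.005   0.0125]
turn frac 0.0001
```

Emit:
servo_tool(
  moves=[
    [-0.0005, -0.004, 0.005, 0, -1],
    [0, 0, 0.004, 0, -1],
    [0, 0, 0, 0, -1],
    [0, 0, 0, 0, -1],
  ],
)

```text
t: 15.33
eef_pos: [0.6392, 0.1546, 0.0974]
tcp_rot: [0.342, -3.122, 0.0]
ft_force: [-0.6, -0.1, 0.5]
opening: 0.0003
grip_force: 0.0
```

Emit:
servo_tool(
  moves=[
    [0, 0, 0.003, 0, -1],
    [0, 0, 0, 0, -1],
    [0, 0, 0, 0, -1],
  ],
)

```text
t: 15.58
eef_pos: [0.6393, 0.1543, 0.0964]
tcp_rot: [0.342, -3.123, 0.0]
ft_force: [-0.0, -0.2, 0.4]
opening: 0.0001
grip_force: 0.0
```

Emit:
servo_tool(
  moves=[
    [0, 0, 0.005, 0, -1],
    [0, 0, 0, 0, -1],
    [0, 0, 0, 0, -1],
  ],
)

```text
t: 15.83
eef_pos: [0.6394, 0.1542, 0.0944]
tcp_rot: [-0.342, 3.123, 0.0]
ft_force: [0.1, 0.2, 0.3]
opening: -0.0001
grip_force: 0.1
```

Emit:
servo_tool(
  moves=[
    [0, 0, 0.003, 0, -1],
    [0, 0, 0, 0, -1],
    [0, 0, 0, 0, -1],
  ],
)

```text
t: 16.08
eef_pos: [0.6394, 0.1542, 0.0932]
tcp_rot: [-0.342, 3.123, -0.0]
ft_force: [0.0, -0.8, 0.1]
opening: -0.0002
grip_force: 0.6
```

Emit:
servo_tool(
  moves=[
    [0, 0, 0.004, 0, -1],
    [0, 0, 0, 0, -1],
    [0, 0, 0, 0, -1],
  ],
)

```text
t: 16.33
eef_pos: [0.6394, 0.1543, 0.0915]
tcp_rot: [0.342, -3.123, -0.0]
ft_force: [-0.5, -0.7, 1.7]
opening: 0.0003
grip_force: 0.6
```

Emit:
servo_tool(
  moves=[
    [0, 0, 0.003, 0, -1],
    [0, 0, 0, 0, -1],
    [0, 0, 0, 0, -1],
  ],
)

```text
t: 16.58
eef_pos: [0.6394, 0.1543, 0.0903]
tcp_rot: [0.342, -3.123, -0.0]
ft_force: [1.2, 0.0, 1.0]
opening: -0.0001
grip_force: 0.7
```

Emit:
servo_tool(
  moves=[
    [0, 0, 0.003, 0, -1],
    [0, 0, 0, 0, -1],
    [0, 0, 0, 0, -1],
  ],
)

```text
t: 16.83
eef_pos: [0.6393, 0.1543, 0.0891]
tcp_rot: [0.342, -3.123, -0.0]
ft_force: [1.9, 0.1, 1.2]
opening: 0.0
grip_force: 0.8
```

Emit:
servo_tool(
  moves=[
    [0, 0, 0.003, 0, -1],
    [0, 0, 0, 0, -1],
    [0, 0, 0, 0, -1],
  ],
)

```text
t: 17.08
eef_pos: [0.6394, 0.1543, 0.0883]
tcp_rot: [-0.342, 3.123, 0.0]
ft_force: [-0.6, -1.0, 4.9]
opening: -0.0001
grip_force: 2.3
```

Emit:
servo_tool(
  moves=[
    [0, 0, -0.02, 0, -1],
    [0, -0.08, -0.03, 0, -1],
    [0, -0.1, -0.03, 0, -1],
    [0, -0.1, 0, 0, -1],
    [0, 0, 0, 0, -1],
  ],
)

```text
t: 17.5
eef_pos: [0.6647, 0.0392, 0.1209]
tcp_rot: [-0.334, 3.123, -0.002]
ft_force: [0.4, 0.6, -0.6]
opening: -0.0001
grip_force: 0.0
```

Run:
```python
from h import *
to([.5728,.1397,.11])
I=np.mean([capture('scene').astype(float) for _ in range(4)],0); J=np.mean([capture('top').astype(float) for _ in range(4)],0)
np.savez('s5.npz',I=I,J=J)
a=cv2.resize(np.clip(I[152:224,282:367]*2,0,255).astype(np.uint8),(800,600)[:2] if 0 else (680,576),interpolation=cv2.INTER_CUBIC)
cv2.imwrite('pics/v5.png',a)
for n,K in(('scene',I),('top',J)):
    hsv=cv2.cvtColor(K.astype(np.uint8),cv2.COLOR_BGR2HSV); m=cv2.inRange(hsv,(95,120,50),(130,255,255))
    k,l,st,ce=cv2.connectedComponentsWithStats(m)
    for q in range(1,k):
        if st[q,4]>8 and 150<ce[q][0]<360: print(n,st[q],ce[q].round(2))
```

```text
t 17.5 p [0.6647 0.0392 0.1209] xang -167.77 z [ 0.001 -0.001 -1.   ] j6 -0.15 F [ 0.4  0.6 -0.6] op -0.0001 gf 0.0
shift/0.4 [0.1713 0.2942 0.0266]
scene [320 157   6   5  25] [322.76 158.8 ]
scene [318 166  13  10  56] [323.8  170.36]
scene [338 170   6   6  27] [340.48 172.89]
scene [321 186   7   6  31] [323.9  188.26]
top [216 195   8   7  43] [219.72 198.07]
top [188 202   8   7  44] [191.64 204.91]
top [204 206   9  16  85] [208.01 213.41]
top [222 220   8   8  45] [225.62 223.31]
top [194 227   7   7  43] [197.12 229.88]
```

View pics/v5.png

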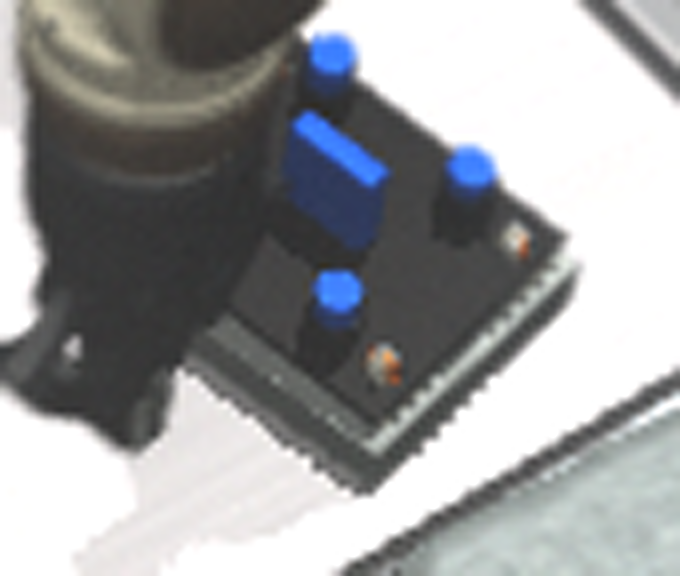

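The view shows all posts in their holes and the plate close to level, +x side slightly down. On to pads 3 and 2.

Emit:
servo_tool(
  moves=[
    [0.043, 0.073, 0, 0, -1],
    [0.043, 0.073, 0, 0, -1],
    [0.043, 0.074, 0.02, 0, -1],
    [0.043, 0.074, 0.02, 0, -1],
    [0, 0, 0.02, 0, -1],
    [0, 0, 0, 0, -1],
    [0, 0, 0, 0, -1],
    [0, 0, 0, 0, -1],
  ],
)

```text
t: 18.57
eef_pos: [0.5716, 0.1448, 0.0965]
tcp_rot: [-0.341, 3.122, -0.0]
ft_force: [0.2, -0.1, 0.0]
opening: -0.0
grip_force: 0.0
```

```bash
python3 -c "
from h import *
to([.5728,.1397,.09],192.5)"
```

```text
t 18.57 p [0.5716 0.1448 0.0965] xang -167.52 z [ 0.001 -0.    -1.   ] j6 0.03 F [ 0.2 -0.1  0. ] op -0.0 gf 0.0
shift/0.4 [-0.0003 -0.013   0.0162]
turn frac -0.0001
```

Emit:
servo_tool(
  moves=[
    [0, -0.012, 0.007, 0, -1],
    [0, 0, 0.005, 0, -1],
    [0, 0, 0, 0, -1],
    [0, 0, 0, 0, -1],
  ],
)

```text
t: 18.9
eef_pos: [0.5722, 0.1397, 0.091]
tcp_rot: [0.34, -3.123, 0.0]
ft_force: [-0.0, -0.7, 0.3]
opening: 0.0
grip_force: 0.0
```

Emit:
servo_tool(
  moves=[
    [0, 0, 0.005, 0, -1],
    [0, 0, 0, 0, -1],
    [0, 0, 0, 0, -1],
  ],
)

```text
t: 19.15
eef_pos: [0.572, 0.1402, 0.0891]
tcp_rot: [0.342, -3.123, -0.0]
ft_force: [-0.0, 0.2, 0.2]
opening: 0.0002
grip_force: 0.0
```

Emit:
servo_tool(
  moves=[
    [0, 0, 0.0035, 0, -1],
    [0, 0, 0, 0, -1],
    [0, 0, 0, 0, -1],
  ],
)

```text
t: 19.4
eef_pos: [0.572, 0.1403, 0.0878]
tcp_rot: [0.342, -3.123, -0.0]
ft_force: [0.2, -0.7, -0.7]
opening: 0.0001
grip_force: 0.0
```

Emit:
servo_tool(
  moves=[
    [0, 0, 0.0035, 0, -1],
    [0, 0, 0, 0, -1],
    [0, 0, 0, 0, -1],
  ],
)

```text
t: 19.65
eef_pos: [0.5721, 0.1403, 0.0865]
tcp_rot: [-0.342, 3.123, 0.0]
ft_force: [-0.6, -0.2, -0.1]
opening: -0.0001
grip_force: 0.2
```

Emit:
servo_tool(
  moves=[
    [0, 0, 0.0035, 0, -1],
    [0, 0, 0, 0, -1],
    [0, 0, 0, 0, -1],
  ],
)

```text
t: 19.9
eef_pos: [0.5719, 0.1402, 0.0851]
tcp_rot: [0.342, -3.123, -0.0]
ft_force: [-1.8, 0.0, 2.2]
opening: 0.0004
grip_force: 1.2
```

Emit:
servo_tool(
  moves=[
    [0, 0, 0.0035, 0, -1],
    [0, 0, 0, 0, -1],
    [0, 0, 0, 0, -1],
  ],
)

```text
t: 20.15
eef_pos: [0.572, 0.1402, 0.0834]
tcp_rot: [0.342, -3.123, 0.0]
ft_force: [-1.1, 0.0, 0.9]
opening: 0.0004
grip_force: 0.4
```

Emit:
servo_tool(
  moves=[
    [0, 0, 0.0025, 0, -1],
    [0, 0, 0, 0, -1],
    [0, 0, 0, 0, -1],
  ],
)

```text
t: 20.4
eef_pos: [0.5719, 0.1402, 0.0826]
tcp_rot: [0.342, -3.123, 0.0]
ft_force: [-2.3, -0.7, 4.1]
opening: -0.0001
grip_force: 1.7
```

Emit:
servo_tool(
  moves=[
    [0, 0, -0.045, 0, -1],
    [0, 0.06, 0, 0, -1],
    [0, 0.07, 0, 0, -1],
    [0, 0.065, 0, 0, -1],
    [0, 0, 0, 0, -1],
    [0, 0, 0, 0, -1],
    [0, 0, 0, 0, -1],
  ],
)

```text
t: 20.98
eef_pos: [0.5552, 0.2162, 0.1003]
tcp_rot: [0.342, -3.123, 0.0]
ft_force: [0.8, 0.5, -0.2]
opening: -0.0003
grip_force: 0.0
```

```bash
python3 -c "
from h import *
to([.5564,.2139,.097],192.5)"
```

```text
t 20.98 p [0.5552 0.2162 0.1003] xang -167.49 z [-0. -0. -1.] j6 0.15 F [ 0.8  0.5 -0.2] op -0.0003 gf 0.0
shift/0.4 [-0.0017 -0.0063  0.0083]
turn frac 0.0001
```

Emit:
servo_tool(
  moves=[
    [-0.0015, -0.005, 0.005, 0, -1],
    [0, 0, 0, 0, -1],
    [0, 0, 0, 0, -1],
  ],
)

```text
t: 21.23
eef_pos: [0.5564, 0.2136, 0.0984]
tcp_rot: [0.34, -3.123, 0.0]
ft_force: [-0.1, 0.4, -0.6]
opening: -0.0002
grip_force: 0.0
```

Emit:
servo_tool(
  moves=[
    [0, 0, 0.0035, 0, -1],
    [0, 0, 0, 0, -1],
    [0, 0, 0, 0, -1],
  ],
)

```text
t: 21.48
eef_pos: [0.5562, 0.2143, 0.0971]
tcp_rot: [0.341, -3.123, 0.0]
ft_force: [0.6, -0.6, -0.3]
opening: 0.0001
grip_force: 0.0
```

Emit:
servo_tool(
  moves=[
    [0, 0, 0.0035, 0, -1],
    [0, 0, 0, 0, -1],
    [0, 0, 0, 0, -1],
  ],
)

```text
t: 21.73
eef_pos: [0.5561, 0.2146, 0.0957]
tcp_rot: [0.342, -3.123, 0.0]
ft_force: [-0.4, 0.7, -0.1]
opening: -0.0
grip_force: 0.0
```

Emit:
servo_tool(
  moves=[
    [0, 0, 0.0035, 0, -1],
    [0, 0, 0, 0, -1],
    [0, 0, 0, 0, -1],
  ],
)

```text
t: 21.98
eef_pos: [0.5562, 0.2146, 0.0945]
tcp_rot: [-0.342, 3.123, 0.0]
ft_force: [-0.4, -0.4, 0.5]
opening: 0.0
grip_force: 0.2
```

Emit:
servo_tool(
  moves=[
    [0, 0, 0.0035, 0, -1],
    [0, 0, 0, 0, -1],
    [0, 0, 0, 0, -1],
  ],
)

```text
t: 22.23
eef_pos: [0.5561, 0.2145, 0.0928]
tcp_rot: [0.342, -3.123, 0.0]
ft_force: [-0.0, 0.6, 0.6]
opening: -0.0
grip_force: 0.2
```

Emit:
servo_tool(
  moves=[
    [0, 0, 0.0035, 0, -1],
    [0, 0, 0, 0, -1],
    [0, 0, 0, 0, -1],
  ],
)

```text
t: 22.48
eef_pos: [0.5561, 0.2144, 0.0913]
tcp_rot: [0.341, -3.123, 0.0]
ft_force: [0.6, -0.3, -0.8]
opening: 0.0002
grip_force: 0.0
```

Emit:
servo_tool(
  moves=[
    [0, 0, 0.003, 0, -1],
    [0, 0, 0, 0, -1],
    [0, 0, 0, 0, -1],
  ],
)

```text
t: 22.73
eef_pos: [0.5561, 0.2145, 0.0902]
tcp_rot: [0.342, -3.123, 0.0]
ft_force: [-0.3, 0.5, 0.1]
opening: -0.0002
grip_force: 0.0
```

Emit:
servo_tool(
  moves=[
    [0, 0, 0.003, 0, -1],
    [0, 0, 0, 0, -1],
    [0, 0, 0, 0, -1],
  ],
)

```text
t: 22.98
eef_pos: [0.5562, 0.2145, 0.0891]
tcp_rot: [0.342, -3.123, 0.0]
ft_force: [0.7, -0.4, -0.5]
opening: -0.0001
grip_force: 0.0
```

```bash
cat > pl.py <<'E'
from h import *
from scipy.optimize import least_squares
from scipy.spatial.transform import Rotation as Ro
L=np.array([[34,38],[34,-38],[-34,38],[-34,-38],[0,0]])/1000
P0={'top':np.array([[343.93,204.19],[370.12,213.98],[335.36,227.58],[361.02,237.59],[353.46,220.78]]),
    'scene':np.array([[221.06,246.24],[193.41,251.03],[216.88,224.78],[190.28,231.5],[204.87,235.1]])}
# effective points in cover frame per camera from the tray picture (free xyz offset along the ray, nominal xy residual kept)
E={}
c0={'top':[.5777,-.204],'scene':[.5758,-.2036]}
th=np.radians(-21.2);A0=np.array([[np.cos(th),-np.sin(th)],[np.sin(th),np.cos(th)]])
h={'top':[31,32,33,25,45],'scene':[31,32,33,25,40]}
for n in P0:
    e=[]
    for i in range(5):
        w=plane(n,[P0[n][i]],.004+h[n][i]/1000)[0]; e.append(np.r_[A0.T@(w[:2]-c0[n]),h[n][i]/1000])
    E[n]=np.array(e)
# base centre apparent per camera relative to TCP-world: found earlier
off={'top':np.array([-.0017,-.0008,0]),'scene':np.array([-.0034,-.0001,0])}
def blobs(n,I):
    m=cv2.inRange(cv2.cvtColor(I.astype(np.uint8),cv2.COLOR_BGR2HSV),(95,120,50),(130,255,255))
    k,l,st,ce=cv2.connectedComponentsWithStats(m); return [(ce[q],st[q,4]) for q in range(1,k) if 22<st[q,4]<130]
def pred(p,n):
    R=Ro.from_euler('zyx',[p[5],p[4],p[3]]).as_matrix(); o=off[n] if n=='top' else off[n]+np.r_[p[6:8],0]
    return proj(n,E[n]@R.T+p[:3]+o)
def fit(I):
    p=np.array([.5978,.1842,.041,0,0,np.radians(12.5),0,0]); M=[]
    g={n:pred(p,n) for n in I}
    for n in I:
        for b,a in blobs(n,I[n]):
            d=np.linalg.norm(g[n]-b,axis=1); j=d.argmin()
            if d[j]<4.5 and not(j<4 and a<24 and n=='scene') and not(j==4 and a<50) : M.append((n,j,b))
    f=lambda p: np.r_[np.concatenate([pred(p,n)[j]-b for n,j,b in M]),(p[6:8])/.002*.3,p[3:5]/.1*.1]
    r=least_squares(f,p,x_scale=[.001]*3+[.02]*3+[.001]*2); p=r.x
    R=Ro.from_euler('zyx',[p[5],p[4],p[3]]).as_matrix()
    C=np.array([[58,38,0],[58,-38,0],[-58,38,0],[-58,-38,0]])/1000
    print('centre',(p[:3]*1000).round(1),'tilt deg xy',np.degrees(p[3:6]).round(2),'corner h above seat',((C@R.T+p[:3])[:,2]*1000-32).round(1),'rms px',np.sqrt(np.mean(r.fun**2)).round(2),[(n[0],j) for n,j,b in M])
    return p
E
python3 - <<'E'
from pl import *
d=np.load('s5.npz'); fit({'scene':d['I'],'top':d['J']})
fit({'scene':cv2.imread('pics/rect4_scene.png'),'top':cv2.imread('pics/rect4_top.png')})
to(None); I={n:capture(n) for n in('scene','top')}; [cv2.imwrite(f'pics/n6_{n}.png',I[n]) for n in I]; fit(I)
E
```

```text
centre [597.4 182.7  38.4] tilt deg xy [-1.58  5.82 13.33] corner h above seat [ 0.2  0.5 12.4 12.7] rms px 0.26 [('s', np.int64(2)), ('s', np.int64(4)), ('s', np.int64(0)), ('s', np.int64(1)), ('t', np.int64(1)), ('t', np.int64(0)), ('t', np.int64(4)), ('t', np.int64(3)), ('t', np.int64(2))]
centre [596.4 183.4  41.3] tilt deg xy [-0.83  3.86 12.9 ] corner h above seat [ 5.3  5.2 13.3 13.2] rms px 0.39 [('s', np.int64(4)), ('s', np.int64(0)), ('s', np.int64(3)), ('s', np.int64(1)), ('t', np.int64(1)), ('t', np.int64(3))]
t 22.98 p [0.5562 0.2145 0.0891] xang -167.52 z [-0. -0. -1.] j6 0.15 F [ 0.7 -0.4 -0.5] op -0.0001 gf 0.0
centre [597.1 183.8  31.2] tilt deg xy [-0.81  4.13 12.97] corner h above seat [-4.9 -5.1  3.6  3.4] rms px 0.2 [('s', np.int64(4)), ('s', np.int64(0)), ('s', np.int64(3)), ('s', np.int64(1)), ('t', np.int64(1)), ('t', np.int64(4)), ('t', np.int64(3))]
```

Emit:
servo_tool(
  moves=[
    [0, 0, 0.003, 0, -1],
    [0, 0, 0, 0, -1],
    [0, 0, 0, 0, -1],
  ],
)

```text
t: 23.33
eef_pos: [0.5561, 0.2145, 0.0879]
tcp_rot: [0.342, -3.123, 0.0]
ft_force: [-0.3, -0.3, -0.3]
opening: 0.0001
grip_force: 0.0
```

Emit:
servo_tool(
  moves=[
    [0, 0, 0.003, 0, -1],
    [0, 0, 0, 0, -1],
    [0, 0, 0, 0, -1],
  ],
)

```text
t: 23.58
eef_pos: [0.5563, 0.2146, 0.0874]
tcp_rot: [-0.342, 3.122, 0.0]
ft_force: [-2.0, -0.7, 6.1]
opening: -0.0001
grip_force: 2.7
```

Emit:
servo_tool(
  moves=[
    [0, 0, 0.002, 0, -1],
    [0, 0, 0, 0, -1],
    [0, 0, 0, 0, -1],
  ],
)

```text
t: 23.83
eef_pos: [0.5563, 0.2147, 0.0874]
tcp_rot: [-0.342, 3.122, 0.0]
ft_force: [-5.0, -1.0, 11.1]
opening: 0.0001
grip_force: 5.3
```

Emit:
servo_tool(
  moves=[
    [0, 0, 0.0015, 0, -1],
    [0, 0, 0, 0, -1],
    [0, 0, 0, 0, -1],
  ],
)

```text
t: 24.08
eef_pos: [0.5564, 0.2147, 0.0874]
tcp_rot: [-0.341, 3.121, 0.001]
ft_force: [-5.4, -2.9, 14.6]
opening: 0.0
grip_force: 7.2
```

Emit:
servo_tool(
  moves=[
    [0, 0, -0.018, 0, -1],
    [-0.06, 0, 0, 0, -1],
    [-0.06, 0, 0, 0, -1],
    [-0.052, 0, 0, 0, -1],
    [0, 0, 0.01, 0, -1],
    [0, 0, 0, 0, -1],
    [0, 0, 0, 0, -1],
  ],
)

```text
t: 24.67
eef_pos: [0.6226, 0.2292, 0.0878]
tcp_rot: [0.341, -3.121, 0.001]
ft_force: [0.7, -0.7, 0.7]
opening: 0.0002
grip_force: 0.0
```

```bash
python3 -c "
from h import *
to([.6228,.2287,.086],192.5)"
```

```text
t 24.67 p [0.6226 0.2292 0.0878] xang -167.51 z [-0.002 -0.001 -1.   ] j6 0.13 F [ 0.7 -0.7  0.7] op 0.0002 gf 0.0
shift/0.4 [-0.0002 -0.0014  0.0046]
turn frac -0.0001
```

Emit:
servo_tool(
  moves=[
    [0, -0.001, 0.003, 0, -1],
    [0, 0, 0, 0, -1],
    [0, 0, 0, 0, -1],
  ],
)

```text
t: 24.92
eef_pos: [0.623, 0.229, 0.0878]
tcp_rot: [-0.342, 3.123, 0.0]
ft_force: [-0.2, 0.5, -0.1]
opening: 0.0001
grip_force: 0.0
```

Emit:
servo_tool(
  moves=[
    [0, 0, 0.003, 0, -1],
    [0, 0, 0, 0, -1],
    [0, 0, 0, 0, -1],
  ],
)

```text
t: 25.17
eef_pos: [0.6233, 0.229, 0.0863]
tcp_rot: [-0.342, 3.123, 0.0]
ft_force: [-0.0, 0.2, 1.0]
opening: 0.0001
grip_force: 0.0
```

Emit:
servo_tool(
  moves=[
    [0, 0, 0.003, 0, -1],
    [0, 0, 0, 0, -1],
    [0, 0, 0, 0, -1],
  ],
)

```text
t: 25.42
eef_pos: [0.6234, 0.229, 0.0849]
tcp_rot: [0.342, -3.123, 0.0]
ft_force: [-0.2, -0.6, -0.1]
opening: 0.0001
grip_force: 0.0
```

Emit:
servo_tool(
  moves=[
    [0, 0, 0.003, 0, -1],
    [0, 0, 0, 0, -1],
    [0, 0, 0, 0, -1],
  ],
)

```text
t: 25.67
eef_pos: [0.6234, 0.229, 0.0837]
tcp_rot: [0.342, -3.123, 0.0]
ft_force: [-0.2, 0.2, 0.4]
opening: 0.0
grip_force: 0.0
```

Emit:
servo_tool(
  moves=[
    [0, 0, 0.003, 0, -1],
    [0, 0, 0, 0, -1],
    [0, 0, 0, 0, -1],
  ],
)

```text
t: 25.92
eef_pos: [0.6236, 0.2292, 0.083]
tcp_rot: [-0.342, 3.122, 0.0]
ft_force: [0.6, 0.2, 3.8]
opening: -0.0003
grip_force: 1.4
```

Emit:
servo_tool(
  moves=[
    [0, 0, 0.003, 0, -1],
    [0, 0, 0, 0, -1],
    [0, 0, 0, 0, -1],
  ],
)

```text
t: 26.17
eef_pos: [0.6237, 0.2291, 0.083]
tcp_rot: [-0.341, 3.121, 0.001]
ft_force: [-3.5, -0.9, 9.7]
opening: -0.0003
grip_force: 4.9
```

Emit:
servo_tool(
  moves=[
    [0, 0, 0.0015, 0, -1],
    [0, 0, 0, 0, -1],
    [0, 0, 0, 0, -1],
  ],
)

```text
t: 26.42
eef_pos: [0.6237, 0.2292, 0.0829]
tcp_rot: [-0.341, 3.121, 0.001]
ft_force: [-5.2, -1.4, 13.8]
opening: 0.0001
grip_force: 6.6
```

Emit:
servo_tool(
  moves=[
    [0, 0, -0.03, 0, -1],
    [0, -0.06, 0, 0, -1],
    [0, -0.07, 0, 0, -1],
    [0, -0.061, 0, 0, -1],
    [0, 0, 0, 0, -1],
    [0, 0, 0, 0, -1],
    [0, 0, 0.01, 0, -1],
    [0, 0, 0, 0, -1],
    [0, 0, 0, 0, -1],
  ],
)

```text
t: 27.17
eef_pos: [0.6395, 0.1554, 0.0883]
tcp_rot: [0.343, -3.122, -0.0]
ft_force: [-0.1, 0.3, -0.1]
opening: -0.0002
grip_force: 0.0
```

```bash
python3 -c "
from h import *
to([.6392,.1545,.086],192.5)"
```

```text
t 27.17 p [0.6395 0.1554 0.0883] xang -167.45 z [-0.001 -0.    -1.   ] j6 0.02 F [-0.1  0.3 -0.1] op -0.0002 gf 0.0
shift/0.4 [ 0.0012 -0.0019  0.0058]
turn frac 0.0003
```

Emit:
servo_tool(
  moves=[
    [0, -0.001, 0.003, 0, -1],
    [0, 0, 0, 0, -1],
    [0, 0, 0, 0, -1],
  ],
)

```text
t: 27.42
eef_pos: [0.6399, 0.1545, 0.0875]
tcp_rot: [0.342, -3.123, -0.0]
ft_force: [0.4, -0.5, -0.5]
opening: 0.0001
grip_force: 0.0
```

Emit:
servo_tool(
  moves=[
    [0, 0, 0.003, 0, -1],
    [0, 0, 0, 0, -1],
    [0, 0, 0, 0, -1],
  ],
)

```text
t: 27.67
eef_pos: [0.64, 0.1541, 0.0863]
tcp_rot: [0.342, -3.123, 0.0]
ft_force: [-0.5, -0.2, -0.5]
opening: 0.0001
grip_force: 0.0
```

Emit:
servo_tool(
  moves=[
    [0, 0, 0.0025, 0, -1],
    [0, 0, 0, 0, -1],
    [0, 0, 0, 0, -1],
  ],
)

```text
t: 27.92
eef_pos: [0.6402, 0.1541, 0.0857]
tcp_rot: [-0.342, 3.122, 0.0]
ft_force: [-0.2, 0.2, 2.8]
opening: -0.0
grip_force: 1.0
```

Emit:
servo_tool(
  moves=[
    [0, 0, 0.0025, 0, -1],
    [0, 0, 0, 0, -1],
    [0, 0, 0, 0, -1],
  ],
)

```text
t: 28.17
eef_pos: [0.6402, 0.1541, 0.0856]
tcp_rot: [-0.342, 3.122, 0.0]
ft_force: [-1.9, -1.3, 7.9]
opening: 0.0
grip_force: 4.0
```

Emit:
servo_tool(
  moves=[
    [0, 0, 0.002, 0, -1],
    [0, 0, 0, 0, -1],
    [0, 0, 0, 0, -1],
  ],
)

```text
t: 28.42
eef_pos: [0.6403, 0.1541, 0.0856]
tcp_rot: [-0.341, 3.121, 0.0]
ft_force: [-4.4, -0.9, 12.6]
opening: -0.0001
grip_force: 6.3
```

Emit:
servo_tool(
  moves=[
    [0, 0, -0.025, 0, -1],
    [0.06, 0, 0, 0, -1],
    [0.06, 0, 0, 0, -1],
    [0.048, 0, 0, 0, -1],
    [0, 0, 0, 0, -1],
    [0, 0, 0.015, 0, -1],
    [0, 0, 0, 0, -1],
    [0, 0, 0, 0, -1],
  ],
)

```text
t: 29.08
eef_pos: [0.5749, 0.1397, 0.0871]
tcp_rot: [0.342, -3.123, 0.0]
ft_force: [-0.0, -0.2, 0.1]
opening: 0.0
grip_force: 0.0
```

```bash
python3 -c "
from h import *
to([.5728,.1397,.083],192.5)"
```

```text
t 29.08 p [0.5749 0.1397 0.0871] xang -167.51 z [-0. -0. -1.] j6 0.02 F [-0.  -0.2  0.1] op 0.0 gf 0.0
shift/0.4 [0.0051 0.0012 0.0102]
turn frac -0.0001
```

Emit:
servo_tool(
  moves=[
    [0.005, 0.001, 0.007, 0, -1],
    [0, 0, 0, 0, -1],
    [0, 0, 0, 0, -1],
  ],
)

```text
t: 29.33
eef_pos: [0.5724, 0.1395, 0.0844]
tcp_rot: [0.341, -3.122, 0.0]
ft_force: [-0.1, -0.5, -0.1]
opening: -0.0
grip_force: 0.0
```

Emit:
servo_tool(
  moves=[
    [0, 0, 0.003, 0, -1],
    [0, 0, 0, 0, -1],
    [0, 0, 0, 0, -1],
  ],
)

```text
t: 29.58
eef_pos: [0.5724, 0.1395, 0.0836]
tcp_rot: [0.342, -3.123, 0.0]
ft_force: [-0.4, -0.4, 0.2]
opening: -0.0002
grip_force: 0.0
```

Emit:
servo_tool(
  moves=[
    [0, 0, 0.0025, 0, -1],
    [0, 0, 0, 0, -1],
    [0, 0, 0, 0, -1],
  ],
)

```text
t: 29.83
eef_pos: [0.5724, 0.1395, 0.0826]
tcp_rot: [0.342, -3.123, -0.0]
ft_force: [0.5, -0.8, 0.3]
opening: 0.0003
grip_force: 0.0
```

Emit:
servo_tool(
  moves=[
    [0, 0, 0.0025, 0, -1],
    [0, 0, 0, 0, -1],
    [0, 0, 0, 0, -1],
  ],
)

```text
t: 30.08
eef_pos: [0.5724, 0.1395, 0.0816]
tcp_rot: [0.342, -3.123, 0.0]
ft_force: [-0.4, -0.0, -0.8]
opening: -0.0001
grip_force: 0.0
```

Emit:
servo_tool(
  moves=[
    [0, 0, 0.0025, 0, -1],
    [0, 0, 0, 0, -1],
    [0, 0, 0, 0, -1],
  ],
)

```text
t: 30.33
eef_pos: [0.5723, 0.1395, 0.0805]
tcp_rot: [0.342, -3.123, -0.0]
ft_force: [-0.6, -0.5, 0.1]
opening: 0.0003
grip_force: 0.0
```

Emit:
servo_tool(
  moves=[
    [0, 0, 0.0025, 0, -1],
    [0, 0, 0, 0, -1],
    [0, 0, 0, 0, -1],
  ],
)

```text
t: 30.58
eef_pos: [0.5724, 0.1395, 0.0795]
tcp_rot: [0.342, -3.123, -0.0]
ft_force: [0.5, -0.5, 0.1]
opening: -0.0003
grip_force: 0.0
```

Emit:
servo_tool(
  moves=[
    [0, 0, 0.0025, 0, -1],
    [0, 0, 0, 0, -1],
    [0, 0, 0, 0, -1],
  ],
)

```text
t: 30.83
eef_pos: [0.5725, 0.1395, 0.0792]
tcp_rot: [-0.342, 3.122, 0.0]
ft_force: [-2.2, -1.1, 5.1]
opening: 0.0
grip_force: 2.7
```

Emit:
servo_tool(
  moves=[
    [0, 0, 0.0025, 0, -1],
    [0, 0, 0, 0, -1],
    [0, 0, 0, 0, -1],
  ],
)

```text
t: 31.08
eef_pos: [0.5725, 0.1395, 0.0791]
tcp_rot: [-0.342, 3.122, 0.0]
ft_force: [-5.0, -1.5, 12.1]
opening: -0.0001
grip_force: 6.1
```

Emit:
servo_tool(
  moves=[
    [0, 0, 0.0012, 0, -1],
    [0, 0, 0, 0, -1],
    [0, 0, 0, 0, -1],
  ],
)

```text
t: 31.33
eef_pos: [0.5725, 0.1396, 0.0791]
tcp_rot: [-0.341, 3.121, 0.0]
ft_force: [-6.0, -2.5, 14.7]
opening: 0.0004
grip_force: 7.7
```

All four pads are now rigid at 13–15 N. Backing away for a last look.

Emit:
servo_tool(
  moves=[
    [0, 0, -0.03, 0, -1],
    [0, -0.06, -0.06, 0, -1],
    [0, -0.1, -0.06, 0, -1],
    [0, -0.1, -0.06, 0, -1],
    [0, -0.1, 0, 0, -1],
    [0, -0.1, 0, 0, -1],
    [0.06, -0.06, 0, 0, -1],
    [0, 0, 0, 0, -1],
    [0, 0, 0, 0, -1],
  ],
)

```text
t: 32.08
eef_pos: [0.5917, -0.0621, 0.1562]
tcp_rot: [0.337, -3.123, -0.0]
ft_force: [-0.6, 1.3, 0.1]
opening: 0.0003
grip_force: 0.0
```

Run:
```python
from pl import *
to(None); I={n:capture(n) for n in('scene','top')}; [cv2.imwrite(f'pics/n7_{n}.png',I[n]) for n in I]; fit(I)
a=cv2.resize(np.clip(I['scene'][152:224,282:367]*1.8,0,255).astype(np.uint8),(400,339),interpolation=cv2.INTER_CUBIC)
b=cv2.resize(np.clip(I['top'][179:251,168:253]*1.8,0,255).astype(np.uint8),(400,339),interpolation=cv2.INTER_CUBIC)
cv2.imwrite('pics/v7.png',np.hstack([a,b]))
```

```text
t 32.08 p [ 0.5917 -0.0621  0.1562] xang -167.68 z [-0.  0. -1.] j6 -0.32 F [-0.6  1.3  0.1] op 0.0003 gf 0.0
centre [597.7 183.   28.5] tilt deg xy [-1.86  1.52 13.12] corner h above seat [-6.4 -4.4 -2.5 -0.6] rms px 0.24 [('s', np.int64(2)), ('s', np.int64(4)), ('s', np.int64(0)), ('s', np.int64(3)), ('s', np.int64(1)), ('t', np.int64(1)), ('t', np.int64(0)), ('t', np.int64(4)), ('t', np.int64(3)), ('t', np.int64(2))]
```

View pics/v7.png

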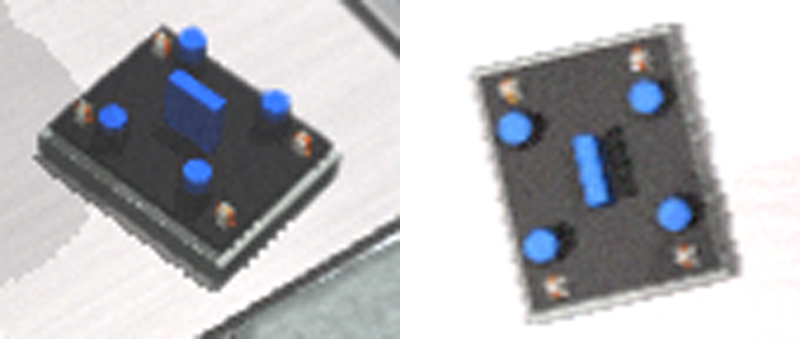

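The picture shows the plate flat on the base. All four posts stand well above it by the same amount, with their orange barbs over the plate at each hole.

```bash
python3 -c "
from h import *
print(hand_in())"
```

```text
the job is handed in; nothing more can be done
None
```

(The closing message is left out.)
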